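Set the T-bolt for the clamping strap

TASK

Draw the longest of the three T-bolts straight up out of the wooden rack and lower it, head lengthwise, into the open slot of the T-slotted plate, opposite the middle of the link's narrow waist, in line with the step block. Once the head is down inside, give the bolt a quarter turn so that the head lies square across the slot and catches under its lips, then let go of it, leaving it standing upright. Lower it, do not drop it, and leave the link, the step block and the other two bolts where they are.

Things in the scene. Friction and masses are not known exactly. Their poses are not given: they have to be found in the camera images.
- bolt_long: Longest T-bolt, steel, 0.24 kg, loose, 130 mm long, head down in one rack pocket. Origin: centre of the head's underside; x along the head, z up the shank. Head 34 (x) x 16 (y) x 12 mm; round 16 mm shank from head to top, gripped near the top from any side; a notch across its end lies along the head. Top 145 mm above the bench in the rack, 152 mm in the slot. A half turn about z changes nothing.
- rack: Wooden block, fixed, 210 (x) x 62 (y) x 45 mm high. Origin: centre of its underside on the bench. Three oblong pockets at x = -66, 0 and +66 mm, each 36 mm (x) x 18 mm (y), 30 mm deep (floor 15 mm above the bench), hold one T-bolt each, in any order, heads lengthwise along the rack's x.
- bolt_medium: T-bolt of the same make, 100 mm long, standing in another pocket of the rack (top 115 mm above the bench). Origin and axes as for the longest. Not to be moved.
- bolt_short: T-bolt of the same make, 75 mm long, standing in the remaining pocket of the rack (top 90 mm above the bench). Origin and axes as for the longest. Not to be moved.
- tslot_plate: Steel T-slotted plate, fixed, 260 (x) x 300 (y) x 60 mm high. Origin: centre of its underside. Slots along y at x = -50 (under the link) and +50 mm (open): throat 22 mm wide, 22 mm deep, edges chamfered 2 mm; below it an undercut 40 mm wide, 16 mm high, floor 22 mm above the bench. A head passes the throat only lengthwise along y; in the undercut it turns freely either way.
- slot_mouth (a point): Point on the open slot's centre line, midway along the plate, level with its top face (60 mm above the bench). Axes as the plate's: x across the slot, y along it, z up.
- link: Welded link arm, dark steel, 2.2 kg, loose on the plate along y over the other slot: two dog-bone plates on two boss tubes (y = -82, +82 mm), 250 (y) x 84 mm (46 at the waist) x 52 mm high. Origin: centre of its underside, at mid waist, on the plate's top face. The bolt's place is where the link's x axis crosses the open slot, about 95 mm from this origin. Not to be moved.
- step_block: Stepped steel block, loose, 40 (x) x 36 (y) x 45 mm high, on the plate beyond the open slot, opposite the middle of the link's waist, about 144 mm along the link's +x from its origin. Origin: centre of its underside. Not to be moved.
There are look-alikes about, which are no part of the job. What is shaped like the bolt_long but blue or purple is not meant. What is shaped like the rack but blue is not meant.

How it is judged:
By the outcome, as a careful person would: the job done as asked, in the order asked, and still so for the second after the job is handed in, with the robot touching nothing.
It also fails if it takes over 51 s, if anything falls off the work surface, if the arm or the gripper's body presses on something with over 40 N, if the wrist force passes 120 N, or if a joint passes its speed limit or range.

ROBOT

A 6-joint arm with a two-finger parallel gripper is mounted at the origin on the work surface. World frame = base frame: x ahead of the robot, y to its left, z up, the work surface at z = 0. Lengths are in mm, angles in rad, forces in N, time in s.
With the tool pointing down it reaches from about 275 to 850 mm from the base axis. Payload 19 kg.
Tool frame: the origin (TCP) lies at the very end of the fingers, on their centre line; the grasp point (between the pads) lies 19 mm behind it (r.pinch_z is the distance from the TCP to the grasp point, in mm); z points along the fingers, y is the direction in which the jaws open and shut (so a half turn about z gives the same grasp; the last joint's range is limited). The gripper opens to 85 mm and grips with 20 to 120 N. Pads are 22 mm wide; open, the fingers measure 114 mm over their backs; the gripper's body (76 mm by 85 mm) begins 54 mm behind the grasp point. The pads swing forward as they close: fully open they stand 13 mm farther back than shut.
Start: joints at [1.052, 0.15, 1.437, -0, 1.554, -0.134], TCP at [215.841, 532.919, 231.267] pointing down, gripper open.
Joint ranges: [-2.8, 2.8], [-0.68, 2.1], [0.12, 2.68], [-1.39, 4.53], [0.16, 2.79], [-2.81, 2.81]. Speed limits (rad/s): [1.89, 1.89, 2.22, 3.01, 3.01, 3.01].

INTERFACE

Orientations are given as a rotation vector (axis times angle).
In Python, from cell import r gives the robot as it stands.
- The arm moves only by the tool carry_out, never from a script. Its argument "steps" is a list of rows, each a list of 3 entries, a list of its own where there are three numbers: the finger opening in m, from 0 to 0.0854, then the shift along the tool's x, y, z in m, then the turn, a rotation vector about the tool's x, y, z in degrees. In form: [[fingers, [tx, ty, tz], [ax, ay, az]], ...]. A call has exactly 10 rows; each row is the pose to reach, as a shift and turn from the pose commanded when the call began, along the tool's axes at that moment; what a row does not reach only later rows make up. A row lasts 1/10 s, in which the tool goes at most 50 mm and 8.59 degrees, less where a joint would pass 70% of its speed; a pose out of reach is approached as far as the arm can. A call with a gripper value outside its range is refused whole. The fingers move at their own pace and stop on an object; the grip force is fixed at half the most. Time passes only in rows, so rows that repeat a pose let the fingers close, or fill a call up. It gives the time, the measured TCP pose, the force and the opening at its end, in the units of the state.
- r.state(): the state, without advancing time (a new reading comes with each control period).
- r.snapshot(name): name is "side" or "top" or "wrist"; returns (picture, depth): 420x560x3 uint8, blue, green, red; 420x560 float32, mm along the optical axis (not along the pixel's ray), 0 where there is no reading.
- r.camera_params(name): a dict with "fx", "fy", "cx", "cy" (pixels), "rvec" (rotation vector, rad) and "tvec" (3), from world to camera coordinates, as OpenCV has them; the wrist camera has in their place "T_tool_cam" (4x4, takes a point from camera to tool coordinates, whose origin is the TCP and whose axes are the flange's). Camera axes: x right, y down, z forward; pixel columns grow to the right and rows downward; lengths in mm; the calibration is good to about 2 mm. A picture is of the moment at which its call begins: read the wrist's pose just before it. camera_params takes no time and is no camera call.
- r.sign_off(): hands the job in, once; it reports no verdict.
Trained networks look in the newest picture that a camera, given by its name, has taken for a name from the list of things; names that differ only in an ending like _2 or _b are one class to them, and where a whole thing is asked for, a point or a joint stands for the part that bears it (a point fixed in the world has none). Each returns a list of dicts, best first, with "p" (0 to 1); they miss things now and then, are a little off and sometimes report something else, mostly with a low value. They report only what shows in the picture. A call takes as long as a camera call. They do not tell look-alikes from the thing itself.
- r.regions_of(camera, query): "mask" (420x560 bool, what is visible of it) and "rect" ([centre column, centre row, width, height] in pixels, round what is visible of it).
The state is a dict: "time_s": time; "joint_positions": joint angles; "qd": joint speeds; "tau": joint torques, N m; "eef_pos": TCP position; "ee_rot": TCP orientation; "ft_force": force on the tool from outside, world axes, zero at the start; "ft_torque": the same for the moment, N m; "gripper_width": opening from 0.0 (shut) to 1.0 (fully open).
Only numpy, scipy, OpenCV 4.12 (cv2) and the standard library are available. Lean on these libraries where they do the work, as an engineer would, in place of code of your own. Each camera call takes 0.05 s, during which the arm holds its last target.

## Working session

There is one attempt and no reset: what is moved stays moved. The work goes in short steps, Python scripts to look and compute and a tool call to move; the robot and the scene stay as the last step left them, time stands still between calls to the robot, and variables do not carry over. Pictures are saved under pics/ and viewed, and the job is handed in when it is done.

Besides the shell and the picture viewer there is one more tool, called after ">>>" by a JSON object that holds its "api" and its "payload". carry_out: Moves the arm, as the interface text tells. Its arguments: {"type":"object","properties":{"steps":{"type":"array"}},"required":["steps"]}

```bash
mkdir -p pics; ls; python3 - <<'E'
from cell import r
import cv2,numpy as np
print(r.state())
for n in("top","side"):
    im,d=r.snapshot(n); cv2.imwrite(f"pics/{n}0.png",im); np.save(f"pics/{n}0.npy",d)
    print(n,r.camera_params(n))
    for q in("bolt_long","rack","tslot_plate","link","step_block"):
        for o in r.regions_of(n,q)[:5]: print(q,round(o["p"],2),np.round(o["rect"],1),o["mask"].sum())
print(r.camera_params("wrist"))
E
```

```text
pics
{'time_s': 0.0, 'joint_positions': array([ 1.05200713e+00,  1.50966909e-01,  1.43800895e+00, -3.90320905e-05,
        1.55380488e+00, -1.34045323e-01]), 'qd': array([-6.80519412e-05, -1.31008041e-03, -1.42971900e-03, -1.50436600e-03,
       -4.88811186e-04, -2.15792402e-04]), 'tau': array([ 2.53425118e-03, -7.13070416e+01, -5.70889628e+01, -1.58143253e-04,
        8.69388808e-03, -1.13592380e-04]), 'eef_pos': array([215.74232751, 532.72881467, 230.69732669]), 'ee_rot': array([-6.00566675e-01, -3.08330336e+00,  1.78716116e-03]), 'ft_force': array([-0.30703613,  0.42921852, -0.23138267]), 'ft_torque': array([0.05802143, 0.00920027, 0.01543458]), 'gripper_width': 0.9966806593188451}
top {'fx': 482.72604393703307, 'fy': 482.72604393703307, 'cx': 280.3747586580223, 'cy': 207.85818905695325, 'rvec': array([ 2.1731113 , -2.20354852,  0.06586373]), 'tvec': array([  63.69335975,  553.3276907 , 1274.57298794])}
bolt_long 0.55 [208.8 200.5  12.7  15.6] 101
bolt_long 0.48 [233.1 160.1  11.1  16.5] 108
rack 0.94 [215.1 221.6  31.7  81.1] 1704
rack 0.91 [136.9 251.1  33.3  79.1] 2364
tslot_pl
[... 593 characters left out ...]
37.4 100.7  85.7] 6051
link 0.87 [327.  125.   38.3  73.9] 2300
link 0.37 [269.  125.2  20.3  22.9] 265
step_block 0.48 [267.5 124.5  19.7  20.3] 246
step_block 0.36 [274.9 279.1 101.9  52.5] 3557
step_block 0.16 [308.9 272.9  13.9  21.2] 174
{'fx': 321.1749926920052, 'fy': 321.1749926920052, 'cx': 286.1244956696759, 'cy': 204.28870328576522, 'T_tool_cam': array([[ 1.86478666e-04, -9.54442498e-01, -2.98394845e-01,
         7.69153265e+01],
       [ 9.99999968e-01,  1.27472356e-04,  2.17207594e-04,
         1.35277739e-01],
       [-1.69275065e-04, -2.98394876e-01,  9.54442491e-01,
        -1.43060061e+02],
       [ 0.00000000e+00,  0.00000000e+00,  0.00000000e+00,
         1.00000000e+00]])}
```

View pics/top0.png

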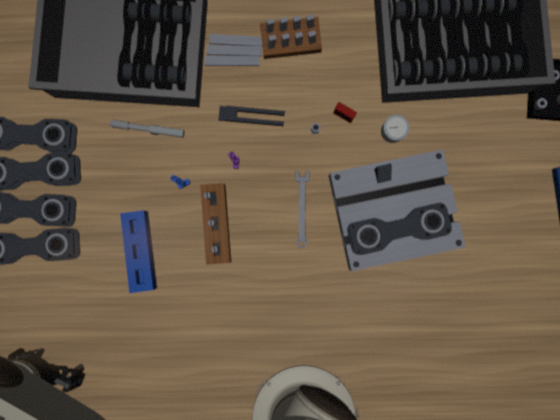

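View pics/side0.png

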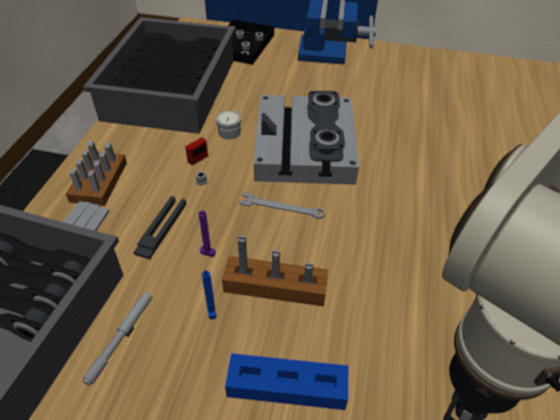

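The top view shows the wooden rack at about (215,223), with the longest bolt apparently in its upper pocket at (209,197). The plate is at (397,210) with its open slot at row ~190, the link at (400,228) and the step block at (384,172). The side view agrees: the longest bolt is at (242,240).

```bash
cat > h.py <<'E'
import numpy as np,cv2
from scipy.spatial.transform import Rotation as R
def cam(r,n,st=None):
    p=r.camera_params(n)
    if n=="wrist":
        T=np.eye(4);T[:3,:3]=R.from_rotvec(st["ee_rot"]).as_matrix();T[:3,3]=st["eef_pos"]
        W=T@p["T_tool_cam"]
    else:
        E=np.eye(4);E[:3,:3]=R.from_rotvec(p["rvec"]).as_matrix();E[:3,3]=p["tvec"];W=np.linalg.inv(E)
    return p,W
def cloud(d,p,W):
    v,u=np.mgrid[:d.shape[0],:d.shape[1]]
    P=np.stack([(u-p["cx"])/p["fx"]*d,(v-p["cy"])/p["fy"]*d,d],-1)
    P=P@W[:3,:3].T+W[:3,3]
    P[d<=0]=np.nan
    return P
def proj(X,p,W):
    Y=(np.atleast_2d(X)-W[:3,3])@W[:3,:3]
    return np.stack([Y[:,0]/Y[:,2]*p["fx"]+p["cx"],Y[:,1]/Y[:,2]*p["fy"]+p["cy"]],-1)
def ray(uv,z,p,W):
    uv=np.atleast_2d(uv).astype(float)
    D=np.stack([(uv[:,0]-p["cx"])/p["fx"],(uv[:,1]-p["cy"])/p["fy"],np.ones(len(uv))],-1)@W[:3,:3].T
    return W[:3,3]+D*((z-W[2,3])/D[:,2])[:,None]
E
python3 - <<'E'
from h import *
from cell import r
for n in("top","side"):
    d=np.load(f"pics/{n}0.npy");p,W=cam(r,n);P=cloud(d,p,W)
    def rect(m,name):
        X=P[m];c,s,a=cv2.minAreaRect(X[:,:2].astype(np.float32));print(n,name,len(X),np.round(c,1),np.round(s,1),a,'z',np.round(np.percentile(X[:,2],[2,50,98]),1))
    if n=="top": 
        print(ray([[215,223]],45,p,W))
    z=P[...,2];x=P[...,0];y=P[...,1]
    for o in r.regions_of(n,"rack"): rect(o["mask"]&(z>35)&(z<60),"rack")
    for q in("tslot_plate","link","step_block","bolt_long"):
        for o in r.regions_of(n,q)[:3]:
            m=o["mask"]&(z>10)
            if m.sum()>5: rect(m,q)
    np.save(f"pics/{n}P.npy",P)
P=np.load("pics/topP.npy")
np.set_printoptions(linewidth=250)
print(np.round(P[185:262,200:232,2][::2,::2]))
E
```

```text
[[515.15151856 227.43024925  45.        ]]
top rack 1585 [515.6 228.1] [209.7  62.7] 3.965196132659912 z [39.2 45.9 50.8]
top rack 1775 [445.6 433.8] [210.1  65.9] 6.837599277496338 z [37.8 45.8 51.1]
top tslot_plate 8648 [ 544.3 -247. ] [260.9 302.5] 11.009843826293945 z [20.  59.8 66.8]
top link 3013 [ 496.3 -255.6] [ 89.2 281.5] 12.57484245300293 z [ 67.7 107.9 114.7]
top step_block 314 [ 640.  -212.2] [47.9 49.4] 8.80327033996582 z [ 58.   86.6 108.2]
top bolt_long 101 [580.8 232. ] [14.9 29.8] 83.89611053466797 z [ 25.3  98.7 147.9]
top bolt_long 102 [679.5 174.3] [14.8 30.5] 78.45855712890625 z [ 10.9  76.9 134.8]
side rack 2304 [515.3 227.4] [210.8  66.3] 4.76190185546875 z [36.2 45.4 49. ]
side rack 3949 [445.3 431.4] [209.7  64.9] 6.9296183586120605 z [37.2 45.4 48.6]
side tslot_plate 5786 [ 544.3 -248.9] [260.4 311.6] 11.130736351013184 z [13.9 59.9 64.3]
side link 2286 [ 489.7 -251.6] [ 97.3 273.9] 12.498327255249023 z [ 61.1 107.6 114. ]
side link 264 [ 638.7 -234.1] [38.9 92.2] 8.206855773925781 z [ 61.8  83.3 107.2]
side step_block 245 [ 636.9 -212.1] [36.2 47.6] 8.4886
[... 2997 characters left out ...]
 29.  43.  47.  47.  47.  43.   2.]
 [  1.  -2.   1.  41.  48.  48.  89.  94.  91.  68.  43.  45.  48.  46.  42.   4.]
 [ -1.   0.   6.  49.  46.  47.  88.  95.  91.  79.  30.  45.  45.  44.  48.  13.]
 [ -1.   1.  -3.  50.  43.  47.  90.  86.  87.  29.  28.  51.  43.  48.  41.  14.]
 [ -2.   1.   2.  48.  45.  47.  49.  32.  30.  28.  31.  46.  43.  42.  47.  18.]
 [ -2.   5.   4.  43.  47.  45.  47.  36.  38.  41.  45.  46.  45.  46.  44.  18.]
 [  1.   4.  -1.  45.  45.  45.  46.  47.  44.  45.  41.  45.  51.  46.  44.  21.]
 [  2.   2.  -2.  50.  46.  49.  43.  45.  44.  44.  46.  46.  46.  47.  43.  27.]
 [  2.   4.  -0.  43.  40.  46.  50.  44.  48.  42.  49.  46.  46.  47.  43.  29.]]
```

```bash
python3 - <<'E'
from h import *
from cell import r
for n in("top","side"):
    p,W=cam(r,n);P=np.load(f"pics/{n}P.npy");z=P[...,2]
    o=r.regions_of(n,"link")[0]
    m=o["mask"]&(z>95)&(z<120); X=P[m]
    # template fit: both-boss dogbone; minAreaRect + PCA, robust
    c,s,a=cv2.minAreaRect(X[:,:2].astype(np.float32));print(n,c,s,a)
    q=X[:,:2]; mu=q.mean(0);w,V=np.linalg.eigh(np.cov(q.T));print(mu,V[:,1],np.degrees(np.arctan2(V[1,1],V[0,1])))
    t=(q-mu)@V[:,1]; b=(q-mu)@V[:,0]; print(np.percentile(t,[.5,99.5]),np.percentile(b,[.5,99.5]))
    o=r.regions_of(n,"tslot_plate")[0]; 
    m=(abs(z-60)<6)&(np.hypot(P[...,0]-544,P[...,1]+248)<260); 
    m=cv2.morphologyEx(m.astype(np.uint8),cv2.MORPH_OPEN,np.ones((3,3)))>0
    c,s,a=cv2.minAreaRect(P[m][:,:2].astype(np.float32));print("plate",c,s,a)
im=cv2.imread("pics/top0.png")[140:280,320:480];cv2.imwrite("pics/topc.png",cv2.resize(im,None,fx=5,fy=4.2 if 0 else 5,interpolation=cv2.INTER_CUBIC)[:600])
E
```

```text
top (494.5361633300781, -240.77391052246094) (83.81256866455078, 250.93411254882812) 12.246642112731934
[ 494.24607656 -240.38985243] [-0.21443242  0.97673883] 102.38223056503358
[-124.16683883  123.89094417] [-40.91925112  40.85052919]
plate (544.2365112304688, -246.75140380859375) (260.7962951660156, 301.9621887207031) 11.009063720703125
side (493.7752685546875, -241.6232452392578) (84.47601318359375, 256.2613220214844) 12.390816688537598
[ 491.7544918  -228.87934884] [-0.21521255  0.97656723] 102.42799759028023
[-137.70240058  112.14917215] [-41.23413333  41.11764065]
plate (544.0341796875, -249.55670166015625) (260.24737548828125, 310.2079162597656) 10.90946102142334
```

View pics/topc.png

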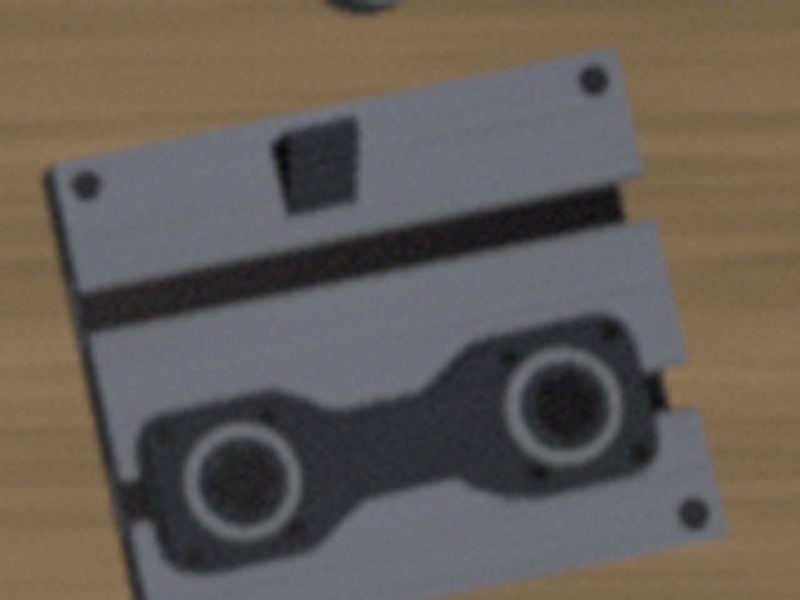

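```bash
cat >> h.py <<'E'
def mv(st,xyz,jaw):  # shift (mm) and tool-frame rotvec (deg) to world target, tool straight down, jaw yaw deg
    Rc=R.from_rotvec(st["ee_rot"]); cur=Rc.as_matrix()
    a=np.radians(jaw); ty=np.array([np.cos(a),np.sin(a),0]);tz=np.array([0,0,-1.]);tx=np.cross(ty,tz)
    Rt=R.from_matrix(np.stack([tx,ty,tz],1))
    print("shift mm",np.round(cur.T@(np.array(xyz)-st["eef_pos"]),1),"turn deg",np.round(np.degrees((Rc.inv()*Rt).as_rotvec()),2), "jaw now",np.degrees(np.arctan2(cur[1,1],cur[0,1])))
E
python3 -c "
from h import *
from cell import r
mv(r.state(),(581.3,232.7,215),94.3)"
```

```text
shift mm [-451.4 -141.1   16.3] turn deg [-1.000e-02 -0.000e+00 -2.635e+01] jaw now 67.95387759131285
```

>>> {"api": "carry_out", "payload": {"steps": [[0.06,[-0.045,-0.014,0.001],[0,0,-3]],[0.06,[-0.09,-0.028,0.003],[0,0,-6]],[0.06,[-0.135,-0.042,0.005],[0,0,-9]],[0.06,[-0.18,-0.056,0.006],[0,0,-12]],[0.06,[-0.225,-0.07,0.008],[0,0,-15]],[0.06,[-0.27,-0.085,0.01],[0,0,-18]],[0.06,[-0.315,-0.099,0.011],[0,0,-21]],[0.06,[-0.36,-0.113,0.013],[0,0,-24]],[0.06,[-0.405,-0.127,0.015],[0,0,-26.3]],[0.06,[-0.4514,-0.1411,0.0163],[0,0,-26.3]]]}}

```text
time_s: 2.3
eef_pos: [582.5, 231.2, 214.9]
ee_rot: [-0.119, 3.139, 0.0]
ft_force: [0.2, 0.9, 0.4]
gripper_width: 0.699
```

>>> {"api": "carry_out", "payload": {"steps": [[0.06,[0,0,0],[0,0,0]],[0.06,[0,0,0],[0,0,0]],[0.06,[0,0,0],[0,0,0]],[0.06,[0,0,0],[0,0,0]],[0.06,[0,0,0],[0,0,0]],[0.06,[0,0,0],[0,0,0]],[0.06,[0,0,0],[0,0,0]],[0.06,[0,0,0],[0,0,0]],[0.06,[0,0,0],[0,0,0]],[0.06,[0,0,0],[0,0,0]]]}}

```text
time_s: 3.3
eef_pos: [581.3, 232.7, 214.9]
ee_rot: [0.116, -3.139, 0.0]
ft_force: [-0.2, -0.6, 0.3]
gripper_width: 0.702
```

```bash
python3 - <<'E'
from h import *
from cell import r
st=r.state();im,d=r.snapshot("wrist")
print(st["time_s"],st["eef_pos"],st["gripper_width"],st["ft_force"])
p,W=cam(r,"wrist",st)
for c in [(581.3,232.7,145),(515.5,227.7,115),(449.6,222.8,90)]: 
    q=proj(c,p,W)[0];print(q);cv2.circle(im,tuple(int(v) for v in q),3,(0,0,255),1)
cv2.imwrite("pics/w1.png",im)
P=cloud(d,p,W);z=P[...,2]
near=np.hypot(P[...,0]-581,P[...,1]-233)<30
m=near&(abs(z-145)<4)
X=P[m];print(m.sum(),X.mean(0),cv2.minEnclosingCircle(X[:,:2].astype(np.float32)),np.median(X,0))
m=(abs(z-45)<4)&(np.hypot(P[...,0]-515,P[...,1]-228)<130)
print(m.sum(),cv2.minAreaRect(P[m][:,:2].astype(np.float32)))
for o in r.regions_of("wrist","bolt_long"): print(o["p"],o["rect"])
mv(st,(581.3,232.7,150),94.3)
E
```

```text
3.3 [581.2572245 232.6887194 214.9413013] 0.7020015537666573 [-0.21932892 -0.59727923  0.34332509]
[285.47364961 218.14765931]
[285.36955567 119.37941072]
[285.398977    26.19749994]
418 [578.44248322 231.54748202 145.41289895] ((579.0427856445312, 231.57666015625), 8.295858383178711) [578.34305495 231.59422238 145.52402106]
11811 ((519.3956298828125, 227.58030700683594), (199.5117950439453, 62.125240325927734), 3.955048084259033)
0.9 [231.1, 266.1, 15.0, 51.5]
0.66 [285.6, 111.0, 73.3, 220.7]
0.59 [369.9, 241.6, 53.1, 71.2]
shift mm [-0.1  0.  64.9] turn deg [-0.   -0.01 -0.05] jaw now 94.2495575578274
```

View pics/w1.png

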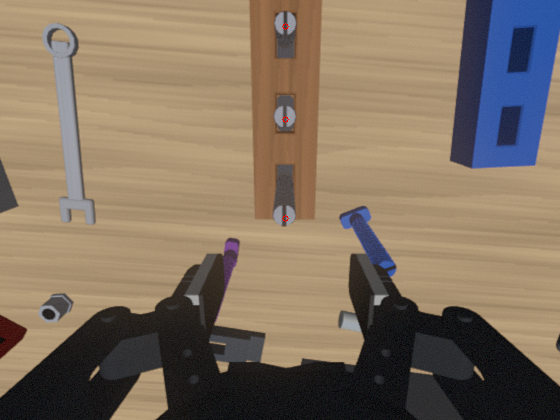

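The wrist picture shows the bolt's top at (284.5,215). That puts it at (579.0,231.7), z 145.4, about 2 mm from my first estimate. Next I go down to grip it.

>>> {"api": "carry_out", "payload": {"steps": [[0.06,[0.0012,0.0011,0.01],[0,0,0]],[0.06,[0.0022,0.0011,0.025],[0,0,0]],[0.06,[0.0022,0.0011,0.04],[0,0,0]],[0.06,[0.0022,0.0011,0.055],[0,0,0]],[0.06,[0.0022,0.0011,0.07],[0,0,0]],[0.06,[0.0022,0.0011,0.085],[0,0,0]],[0.06,[0.0022,0.0011,0.095],[0,0,0]],[0.06,[0.0022,0.0011,0.102],[0,0,0]],[0.06,[0.0022,0.0011,0.103],[0,0,0]],[0.06,[0.0022,0.0011,0.103],[0,0,0]]]}}

```text
time_s: 4.4
eef_pos: [579.2, 233.7, 112.2]
ee_rot: [-0.117, 3.139, 0.0]
ft_force: [-0.5, -0.7, 0.4]
gripper_width: 0.702
```

```bash
python3 - <<'E'
from h import *
from cell import r
st=r.state();im,d=r.snapshot("wrist")
print(st["eef_pos"],st["gripper_width"],st["ft_force"])
cv2.imwrite("pics/w2.png",im)
E
```

```text
[579.1740682  233.66863815 112.24165867] 0.7018784266155568 [-0.51710923 -0.70117213  0.42991041]
```

View pics/w2.png

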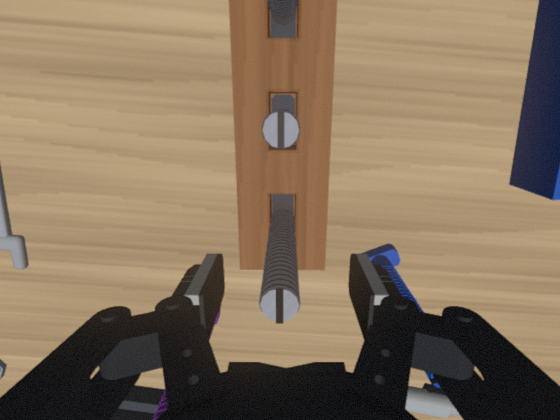

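The bolt's top (280,304) sits left of the jaw centre (286), so I shifted the wrong way in tool y. I'll correct by −2 mm and close.

>>> {"api": "carry_out", "payload": {"steps": [[0.06,[0,-0.001,0],[0,0,0]],[0.06,[0,-0.002,0],[0,0,0]],[0.06,[0,-0.002,0],[0,0,0]],[0.03,[0,-0.002,0],[0,0,0]],[0.022,[0,-0.002,0],[0,0,0]],[0.018,[0,-0.002,0],[0,0,0]],[0.01,[0,-0.002,0],[0,0,0]],[0.0,[0,-0.002,0],[0,0,0]],[0.0,[0,-0.002,0],[0,0,0]],[0.0,[0,-0.002,0],[0,0,0]]]}}

```text
time_s: 5.45
eef_pos: [579.2, 231.6, 112.1]
ee_rot: [-0.117, 3.139, -0.0]
ft_force: [-0.4, -0.3, 4.2]
gripper_width: 0.168
```

```bash
python3 - <<'E'
from h import *
from cell import r
st=r.state();print(st["eef_pos"],st["gripper_width"]*85.4,st["ft_force"],st["ft_torque"])
E
```

```text
[579.20928011 231.59280467 112.1303379 ] 14.357065234064116 [-0.38903117 -0.33200839  4.16717981] [-0.30091303  0.04915483  0.02677109]
```

>>> {"api": "carry_out", "payload": {"steps": [[0.0,[0,0,-0.003],[0,0,0]],[0.0,[0,0,-0.01],[0,0,0]],[0.0,[0,0,-0.02],[0,0,0]],[0.0,[0,0,-0.035],[0,0,0]],[0.0,[0,0,-0.05],[0,0,0]],[0.0,[0,0,-0.07],[0,0,0]],[0.0,[0,0,-0.09],[0,0,0]],[0.0,[0,0,-0.11],[0,0,0]],[0.0,[0,0,-0.12],[0,0,0]],[0.0,[0,0,-0.12],[0,0,0]]]}}

```text
time_s: 6.45
eef_pos: [579.6, 231.8, 234.0]
ee_rot: [-0.117, 3.137, 0.001]
ft_force: [0.8, 0.6, -2.1]
gripper_width: 0.169
```

```bash
python3 - <<'E'
from h import *
from cell import r
st=r.state();im,d=r.snapshot("wrist")
print(st["eef_pos"],st["gripper_width"]*85.4,st["ft_force"])
cv2.imwrite("pics/w3.png",im)
mv(st,(589.9,-219.9,232),11)
E
```

```text
[579.60733329 231.76520126 234.00354029] 14.413857076492922 [ 0.78584616  0.61892837 -2.06336686]
shift mm [  23.3 -451.2    1.7] turn deg [ 0.14  0.11 83.26] jaw now 94.25540825671442
```

View pics/w3.png

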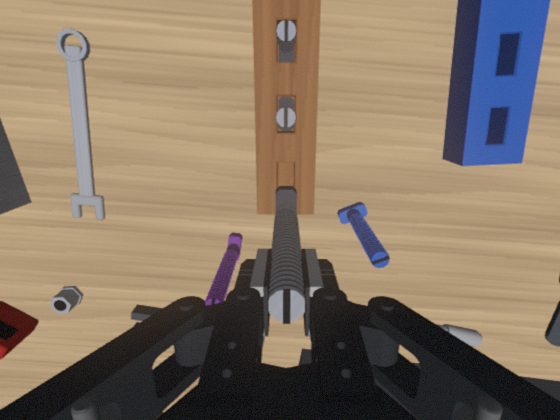

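The bolt is held upright with the notch along tool x. Now I carry it over the plate, turning it 83° on the way.

>>> {"api": "carry_out", "payload": {"steps": [[0.0,[0.001,-0.012,0.0],[0,0,3]],[0.0,[0.002,-0.032,0.0],[0,0,8]],[0.0,[0.003,-0.057,0.0],[0,0,13]],[0.0,[0.004,-0.082,0.0],[0,0,18]],[0.0,[0.006,-0.107,0.0],[0,0,23]],[0.0,[0.007,-0.132,0.0],[0,0,28]],[0.0,[0.008,-0.157,0.0],[0,0,33]],[0.0,[0.009,-0.182,0.0],[0,0,38]],[0.0,[0.01,-0.207,0.0],[0,0,42]],[0.0,[0.012,-0.225,0.0],[0,0,44]]]}}

```text
time_s: 7.5
eef_pos: [583.5, 4.9, 230.7]
ee_rot: [-1.073, -2.951, 0.001]
ft_force: [0.7, 0.5, -3.3]
gripper_width: 0.173
```

```bash
python3 - <<'E'
from h import *
from cell import r
st=r.state()
print(st["time_s"],st["eef_pos"],st["gripper_width"]*85.4,st["ft_force"])
mv(st,(589.9,-219.9,232),11)
E
```

```text
7.5 [583.49307824   4.92993422 230.7080614 ] 14.734079643689658 [ 0.70553641  0.48123764 -3.27999299]
shift mm [-149.3 -168.2   -1.3] turn deg [-0.1  -0.05 39.05] jaw now 50.05085098629436
```

>>> {"api": "carry_out", "payload": {"steps": [[0.0,[-0.008,-0.009,0.0],[0,0,4]],[0.0,[-0.025,-0.028,0.0],[0,0,9]],[0.0,[-0.043,-0.048,0.0],[0,0,14]],[0.0,[-0.06,-0.068,0.0],[0,0,19]],[0.0,[-0.078,-0.088,0.0],[0,0,24]],[0.0,[-0.096,-0.108,0.0],[0,0,29]],[0.0,[-0.114,-0.128,0.0],[0,0,34]],[0.0,[-0.13,-0.146,0.0],[0,0,37]],[0.0,[-0.143,-0.161,0.0],[0,0,39]],[0.0,[-0.1493,-0.1682,0.0],[0,0,39]]]}}

```text
time_s: 8.5
eef_pos: [590.8, -219.9, 231.0]
ee_rot: [-1.994, -2.426, 0.001]
ft_force: [-0.3, 0.4, -1.9]
gripper_width: 0.167
```

>>> {"api": "carry_out", "payload": {"steps": [[0.0,[0,0,0],[0,0,0]],[0.0,[0,0,0],[0,0,0]],[0.0,[0,0,0],[0,0,0]],[0.0,[0,0,0],[0,0,0]],[0.0,[0,0,0],[0,0,0]],[0.0,[0,0,0],[0,0,0]],[0.0,[0,0,0],[0,0,0]],[0.0,[0,0,0],[0,0,0]],[0.0,[0,0,0],[0,0,0]],[0.0,[0,0,0],[0,0,0]]]}}

```text
time_s: 9.5
eef_pos: [591.1, -218.4, 232.0]
ee_rot: [-1.993, -2.428, 0.0]
ft_force: [-0.3, 0.6, -2.1]
gripper_width: 0.168
```

```bash
python3 - <<'E'
from h import *
from cell import r
st=r.state()
print(st["time_s"],st["eef_pos"],st["gripper_width"]*85.4,st["ft_force"])
for n in("wrist","side"):
    im,d=r.snapshot(n);cv2.imwrite(f"pics/{n}4.png",im);np.save(f"pics/{n}4.npy",d)
np.savez("pics/st4.npz",**{k:np.array(v) for k,v in st.items()})
p,W=cam(r,"wrist",st)
d=np.load("pics/wrist4.npy");P=cloud(d,p,W);z=P[...,2]
m=(abs(z-60)<5)&(np.hypot(P[...,0]-590,P[...,1]+220)<200);print(m.sum())
# slot edges: in plate frame
a=np.radians(11);ux=np.array([np.cos(a),np.sin(a)]);uy=np.array([-ux[1],ux[0]])
t=np.array([593.3,-237.4]);X=(P[...,:2]-t)@ux;Y=(P[...,:2]-t)@uy
for y0 in range(-60,160,20):
    for s,lo,hi in((1,5,22),(-1,-22,-5)):
        mm=m&(abs(Y-y0)<5)&(X>min(lo,hi))&(X<max(lo,hi))
        if mm.sum()>10: print(y0,s,mm.sum(),np.percentile(X[mm],[2,98]).round(1),np.median(z[mm]).round(1))
mv(st,(589.9,-219.9,232),11)
# bolt axis points from the depth: 
for n in ("wrist","side"):
    d=np.load(f"pics/{n}4.npy");p,W=cam(r,n,st);Q=cloud(d,p,W)
    for zz in range(120,265,12):
        mm=(abs(Q[...,2]-zz)<6)&(np.hypot(Q[...,0]-590,Q[...,1]+220)<25)
        if mm.sum()>5: print(n,zz,mm.sum(),np.median(Q[mm],0).round(1),np.ptp(Q[mm],axis=0).round(0))
E
```

```text
9.5 [ 591.10480836 -218.43422729  231.99646358] 14.366959559165776 [-0.34771568  0.56484168 -2.13091132]
30735
-40 1 47 [16.  21.4] 60.6
-40 -1 71 [-21.2 -13.7] 60.4
-20 1 72 [13.5 22. ] 60.5
-20 -1 82 [-21.9 -13.5] 60.3
0 1 85 [12.3 21.6] 60.5
0 -1 83 [-21.6 -13.4] 60.5
20 1 120 [ 9.9 21.9] 60.4
20 -1 88 [-21.3 -13.2] 60.3
40 1 129 [ 9.7 21.5] 60.4
40 -1 101 [-21.9 -13.1] 60.4
60 1 138 [ 9.5 21.9] 60.6
60 -1 99 [-21.6 -12.9] 60.2
80 1 154 [ 9.2 21.5] 60.4
80 -1 104 [-21.3 -12.9] 60.3
100 1 152 [ 9.8 22. ] 60.4
100 -1 110 [-21.9 -13.5] 60.3
120 1 165 [ 9.6 21.5] 60.3
120 -1 110 [-21.5 -13.3] 60.5
140 1 185 [ 9.3 21.8] 60.3
140 -1 136 [-22.  -13.1] 60.3
shift mm [-1.2 -1.5 -0. ] turn deg [-0.    0.    0.25] jaw now 11.249868314818796
wrist 132 21 [ 587.3 -202.2  136.7] [15.  5.  2.]
wrist 144 376 [ 588.3 -206.8  147.3] [17. 17. 12.]
wrist 156 100 [ 588.7 -211.9  156. ] [15.  8. 12.]
wrist 168 109 [ 589.6 -211.4  168.1] [16.  7. 11.]
wrist 180 150 [ 589.  -211.7  179.5] [16.  8. 12.]
wrist 192 173 [ 589.  -211.7  191.7] [16.  9. 12.]
wrist 204 214 [ 589.3 -211.6  203.6] [16.  9. 12.]
wrist 216 253 [ 589.1 -211.6  215.6] [16.  9. 12.]
wrist 228 298 [ 589.4 -211.6  227.9] [15.  7. 12.]
wrist 240 841 [ 589.  -210.4  241.2] [41. 13. 12.]
wrist 252 1306 [ 589.3 -210.2  252.2] [41. 12. 12.]
wrist 264 2587 [ 590.3 -213.6  265.3] [41. 27. 12.]
side 144 35 [ 589.5 -205.1  146.2] [16. 18. 12.]
side 156 28 [ 590.3 -212.7  156.2] [13. 19. 12.]
side 168 27 [ 590.2 -213.5  168.6] [15. 11. 11.]
side 180 29 [ 590.6 -212.7  179.9] [16. 14. 12.]
side 192 29 [ 590.8 -213.3  191.4] [15. 10. 11.]
side 204 30 [ 590.9 -212.8  204. ] [16. 13. 11.]
side 216 30 [ 591.3 -213.1  216. ] [17. 11. 11.]
side 228 29 [ 591.2 -212.1  227.3] [15.  9. 11.]
side 240 64 [ 589.6 -211.4  240.6] [41. 14. 12.]
side 252 79 [ 590.6 -210.5  252.3] [40. 16. 11.]
side 264 93 [ 592.7 -211.7  264.4] [40. 25. 12.]
```

View pics/wrist4.png

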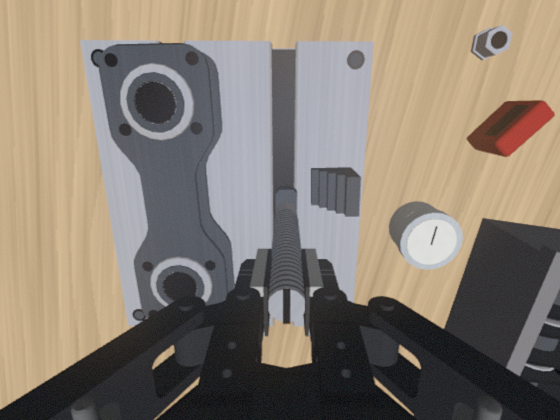

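View pics/side4.png

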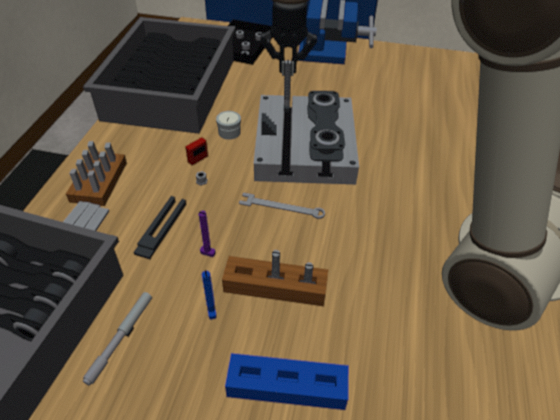

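The side view shows the bolt hanging upright over the slot, and both other bolts are still in the rack. In the wrist view the slot centre (col ~284) is about 2.8 mm left of the bolt (col ~287). Before lowering, I'll measure the link and step block in that same wrist picture.

```bash
python3 - <<'E'
from h import *
from cell import r
st=dict(np.load("pics/st4.npz"))
p,W=cam(r,"wrist",st);d=np.load("pics/wrist4.npy");P=cloud(d,p,W);z=P[...,2]
a=np.radians(11);ux=np.array([np.cos(a),np.sin(a)]);uy=np.array([-ux[1],ux[0]])
o=r.regions_of("wrist","link")[0];print(o["p"],o["rect"])
m=o["mask"]&(abs(z-108)<9);q=P[m][:,:2].astype(np.float32)
c,s,an=cv2.minAreaRect(q);print("link rect",c,s,an)
g=cv2.cvtColor(cv2.imread("pics/wrist4.png"),cv2.COLOR_BGR2GRAY)
cs=cv2.HoughCircles(cv2.medianBlur(g,3),cv2.HOUGH_GRADIENT,1,60,param1=120,param2=30,minRadius=25,maxRadius=45);print(cs)
for o in r.regions_of("wrist","step_block")[:2]:
    m=o["mask"]&(z>64);q=P[m][:,:2].astype(np.float32);print("step",o["p"],o["rect"],cv2.minAreaRect(q))
    print("in plate fr rel TCP",np.percentile((q-st["eef_pos"][:2])@ux,[1,99]),np.percentile((q-st["eef_pos"][:2])@uy,[1,99]))
print(z[285:290,175:182],z[100:104,130:136])
E
```

```text
0.87 [167.7, 178.8, 135.2, 266.2]
link rect (491.52227783203125, -237.76058959960938) (84.9501953125, 240.30136108398438) 12.37177848815918
[[[158.5  98.5  32.5]
  [432.5 244.5  25.7]]]
step 0.7 [333.9, 193.9, 49.7, 50.3] ((634.5001220703125, -210.6632080078125), (40.10002517700195, 36.24871063232422), 12.036715507507324)
in plate fr rel TCP [24.25285619 63.62147318] [-17.791585    17.50831071]
[[111.07812826 111.79557866 111.26797385 111.67839437 112.27908158
  111.96263307 109.53477424]
 [109.96518428 111.77988558 111.31926934 111.6231073  112.00447851
  110.28036351 112.30295346]
 [111.2026008  111.44425939 111.96912347 111.68158131 111.59920375
  110.09362145 110.18134047]
 [109.99678848 112.37138448 111.02914049 110.58114206 111.95283139
  111.54192564 112.25303404]
 [110.48952679 110.92698631 111.32626822 111.25489406 110.7584474
  111.73491705 110.5307938 ]] [[112.11265438 112.45508775 112.99116501 112.02713438 111.89672756
  112.65868156]
 [112.10135268 112.54386824 112.73636904 112.37169327 113.02598728
  110.39651158]
 [112.47732779 111.4649791  112.12542494 110.61110727 111.48160813
  110.96502125]
 [112.97282637 113.09766599 113.08670976 111.3630285  110.34217088
  111.6798237 ]]
```

>>> {"api": "carry_out", "payload": {"steps": [[0.0,[-0.0011,-0.0015,0.004],[0,0,0.2]],[0.0,[-0.0022,-0.0029,0.012],[0,0,0.2]],[0.0,[-0.0022,-0.0029,0.022],[0,0,0.2]],[0.0,[-0.0022,-0.0029,0.032],[0,0,0.2]],[0.0,[-0.0022,-0.0029,0.042],[0,0,0.2]],[0.0,[-0.0022,-0.0029,0.052],[0,0,0.2]],[0.0,[-0.0022,-0.0029,0.06],[0,0,0.2]],[0.0,[-0.0022,-0.0029,0.066],[0,0,0.2]],[0.0,[-0.0022,-0.0029,0.068],[0,0,0.2]],[0.0,[-0.0022,-0.0029,0.068],[0,0,0.2]]]}}

```text
time_s: 10.7
eef_pos: [588.7, -221.2, 163.9]
ee_rot: [-1.997, -2.425, 0.0]
ft_force: [1.0, -0.8, -2.3]
gripper_width: 0.17
```

```bash
python3 - <<'E'
from h import *
from cell import r
st=r.state()
print(st["time_s"],st["eef_pos"],st["gripper_width"]*85.4,st["ft_force"])
im,d=r.snapshot("wrist");p,W=cam(r,"wrist",st);P=cloud(d,p,W);z=P[...,2]
c=im[60:360,150:450];cv2.imwrite("pics/w5.png",cv2.resize(c,(600,600),interpolation=cv2.INTER_CUBIC))
a=np.radians(11);ux=np.array([np.cos(a),np.sin(a)]);uy=np.array([-ux[1],ux[0]])
X=(P[...,:2]-st["eef_pos"][:2])@ux;Y=(P[...,:2]-st["eef_pos"][:2])@uy
for y0 in range(10,120,10):
    m=(abs(z-60)<3)&(abs(Y-y0)<5)
    A=X[m&(X>3)&(X<25)];B=X[m&(X<-3)&(X>-25)]
    if len(A)>10 and len(B)>10: print(y0,np.percentile(A,2).round(1),np.percentile(B,98).round(1))
for zz in range(80,150,10):
    m=(abs(z-zz)<5)&(abs(X)<14)&(abs(Y)<25)
    if m.sum()>10: print("bolt",zz,m.sum(),np.percentile(X[m],[2,50,98]).round(1),np.percentile(Y[m],[2,98]).round(1))
for o in r.regions_of("wrist","step_block")[:1]:
    m=o["mask"]&(z>64);q=P[m][:,:2].astype(np.float32);print("step",o["p"],cv2.minAreaRect(q))
    print(np.percentile(X[m],[1,99]),np.percentile(Y[m],[1,99]))
E
```

```text
10.7 [ 588.68767731 -221.15788352  163.88980754] 14.544621146861388 [ 1.04037216 -0.75147442 -2.31444381]
10 10.6 -11.8
20 10.5 -11.7
30 10.9 -11.6
40 10.9 -12.1
50 10.8 -12.0
60 10.7 -11.9
70 10.5 -11.8
80 10.4 -11.7
90 10.9 -11.6
100 10.8 -12.1
110 10.6 -11.9
bolt 80 364 [-8.  -0.2  7.5] [ 3.6 17. ]
bolt 90 85 [-7.6 -0.6  6.8] [1.8 8. ]
bolt 100 97 [-8.  -0.6  7. ] [2.4 8.2]
bolt 110 111 [-8.3 -0.6  7.2] [2.  8.3]
bolt 120 150 [-8.1 -0.3  7.4] [2.1 8.3]
bolt 130 149 [-8.1 -1.1  7.2] [1.8 8.1]
bolt 140 203 [-7.9 -0.   7.4] [1.5 8.3]
step 0.93 ((634.531494140625, -210.88613891601562), (40.35696792602539, 36.84574890136719), 12.567397117614746)
[27.01037835 66.36080007] [-16.24900667  19.81217363]
```

View pics/w5.png

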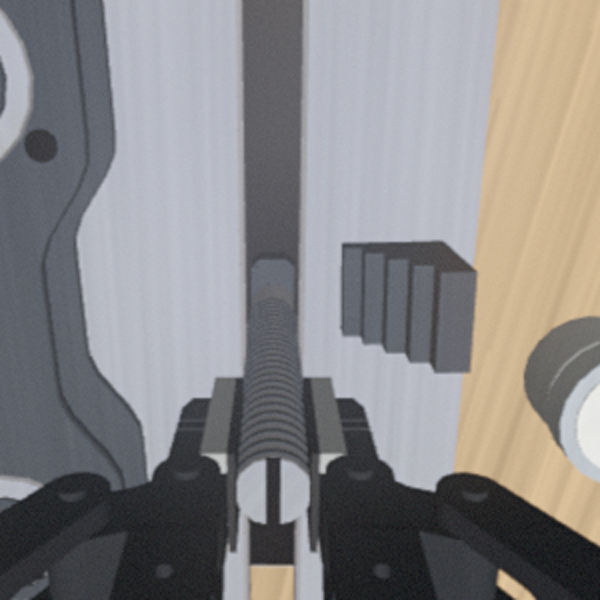

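The bolt is within 0.3 mm of the slot's centre line and the head is lengthwise. I lower it.

>>> {"api": "carry_out", "payload": {"steps": [[0.0,[0,0,0.004],[0,0,0]],[0.0,[0,0,0.008],[0,0,0]],[0.0,[0,0,0.012],[0,0,0]],[0.0,[0,0,0.016],[0,0,0]],[0.0,[0,0,0.02],[0,0,0]],[0.0,[0,0,0.024],[0,0,0]],[0.0,[0,0,0.028],[0,0,0]],[0.0,[0,0,0.032],[0,0,0]],[0.0,[0,0,0.036],[0,0,0]],[0.0,[0,0,0.038],[0,0,0]]]}}

```text
time_s: 11.8
eef_pos: [588.6, -221.1, 125.5]
ee_rot: [-1.997, -2.425, 0.0]
ft_force: [-0.1, -0.8, -1.9]
gripper_width: 0.167
```

>>> {"api": "carry_out", "payload": {"steps": [[0.0,[0,0,0.001],[0,0,0]],[0.0,[0,0,0.002],[0,0,0]],[0.0,[0,0,0.003],[0,0,0]],[0.0,[0,0,0.0035],[0,0,0]],[0.0,[0,0,0.004],[0,0,0]],[0.0,[0,0,0.0045],[0,0,0]],[0.0,[0,0,0.005],[0,0,0]],[0.0,[0,0,0.005],[0,0,0]],[0.0,[0,0,0.005],[0,0,0]],[0.0,[0,0,0.005],[0,0,0]]]}}

```text
time_s: 12.8
eef_pos: [588.7, -221.2, 121.1]
ee_rot: [1.997, 2.425, -0.0]
ft_force: [0.1, -0.7, -1.9]
gripper_width: 0.174
```

```bash
python3 - <<'E'
from h import *
from cell import r
st=r.state()
print(st["time_s"],st["eef_pos"],st["gripper_width"]*85.4,st["ft_force"])
im,d=r.snapshot("wrist");p,W=cam(r,"wrist",st);P=cloud(d,p,W);z=P[...,2]
cv2.imwrite("pics/w6.png",im)
q=P[(np.hypot(*(P[...,:2]-st["eef_pos"][:2]).transpose(2,0,1))<8)];q=q[q[:,2]>140];print("top z",np.percentile(q[:,2],[5,50,95]) if len(q) else None)
im,d=r.snapshot("side");cv2.imwrite("pics/s6.png",cv2.resize(im[30:200,200:400],None,fx=3.5,fy=3.5))
E
```

```text
12.8 [ 588.70283973 -221.15858806  121.05949002] 14.850386980614747 [ 0.07941848 -0.67243052 -1.89703994]
top z [143.45613561 154.36862611 156.52888727]
```

View pics/w6.png

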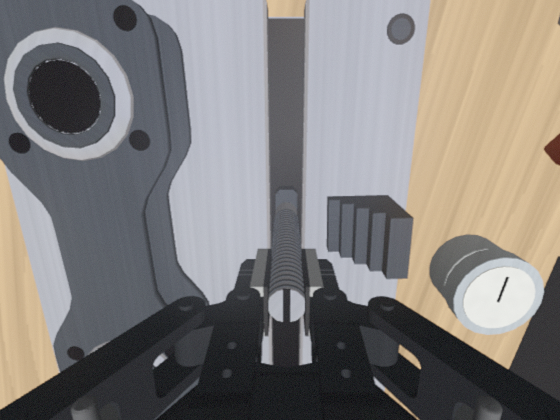

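View pics/s6.png

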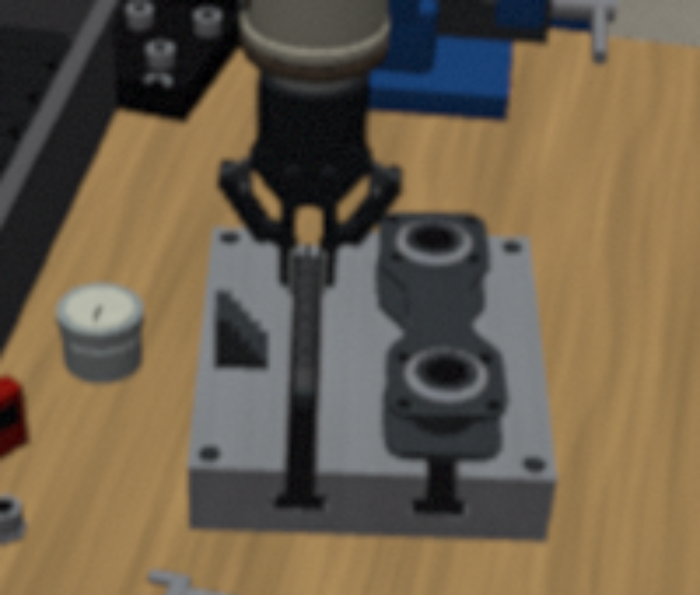

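The head is down in the slot: the bolt's top reads about z 154, so the head spans about z 24–36, inside the undercut. I lower it 1 mm more and make the quarter turn.

>>> {"api": "carry_out", "payload": {"steps": [[0.0,[0,0,0.0005],[0,0,0]],[0.0,[0,0,0.001],[0,0,4]],[0.0,[0,0,0.001],[0,0,10]],[0.0,[0,0,0.001],[0,0,16]],[0.0,[0,0,0.001],[0,0,22]],[0.0,[0,0,0.001],[0,0,28]],[0.0,[0,0,0.001],[0,0,34]],[0.0,[0,0,0.001],[0,0,40]],[0.0,[0,0,0.001],[0,0,44]],[0.0,[0,0,0.001],[0,0,45]]]}}

```text
time_s: 13.9
eef_pos: [588.7, -221.2, 120.0]
ee_rot: [2.775, 1.474, -0.0]
ft_force: [0.8, -0.0, -1.8]
gripper_width: 0.172
```

>>> {"api": "carry_out", "payload": {"steps": [[0.0,[0,0,0],[0,0,5]],[0.0,[0,0,0],[0,0,11]],[0.0,[0,0,0],[0,0,17]],[0.0,[0,0,0],[0,0,23]],[0.0,[0,0,0],[0,0,29]],[0.0,[0,0,0],[0,0,35]],[0.0,[0,0,0],[0,0,40]],[0.0,[0,0,0],[0,0,44]],[0.0,[0,0,0],[0,0,45]],[0.0,[0,0,0],[0,0,45]]]}}

```text
time_s: 14.9
eef_pos: [588.7, -221.2, 120.0]
ee_rot: [3.127, 0.306, -0.0]
ft_force: [-0.7, -0.1, -2.4]
gripper_width: 0.166
```

```bash
python3 - <<'E'
from h import *
from cell import r
st=r.state()
print(st["time_s"],st["eef_pos"],st["gripper_width"]*85.4,st["ft_force"],st["ft_torque"])
mv(st,(588.7,-221.2,119),-79)
im,d=r.snapshot("wrist");cv2.imwrite("pics/w7.png",im)
E
```

```text
14.9 [ 588.67423797 -221.16301807  120.00610933] 14.165650253174658 [-0.65295982 -0.11882546 -2.35710825] [-0.02454665 -0.04293221 -0.00594127]
shift mm [0. 0. 1.] turn deg [0.   0.01 0.17] jaw now -78.83138869744064
```

View pics/w7.png

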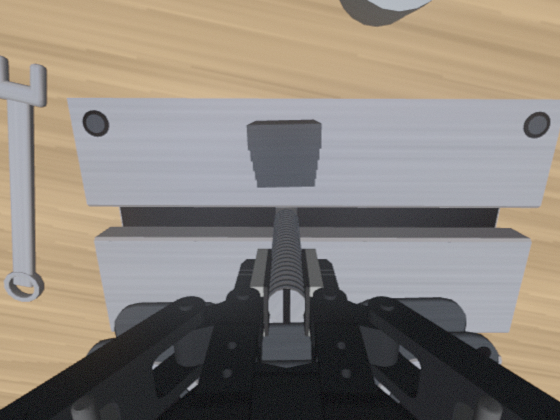

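The head has turned square: the notch runs across the slot, and the step block (col 285) is in line with the bolt (col 286). I lower it gently to the floor.

>>> {"api": "carry_out", "payload": {"steps": [[0.0,[0,0,0.0002],[0,0,0.1]],[0.0,[0,0,0.0004],[0,0,0.2]],[0.0,[0,0,0.0006],[0,0,0.2]],[0.0,[0,0,0.0007],[0,0,0.2]],[0.0,[0,0,0.0008],[0,0,0.2]],[0.0,[0,0,0.0009],[0,0,0.2]],[0.0,[0,0,0.001],[0,0,0.2]],[0.0,[0,0,0.001],[0,0,0.2]],[0.0,[0,0,0.001],[0,0,0.2]],[0.0,[0,0,0.001],[0,0,0.2]]]}}

```text
time_s: 15.95
eef_pos: [588.7, -221.2, 119.1]
ee_rot: [3.127, 0.297, 0.0]
ft_force: [-0.5, -0.0, 0.7]
gripper_width: 0.169
```

>>> {"api": "carry_out", "payload": {"steps": [[0.0,[0,0,0.0002],[0,0,0]],[0.0,[0,0,0.0003],[0,0,0]],[0.0,[0,0,0.0003],[0,0,0]],[0.0,[0,0,0.0003],[0,0,0]],[0.0,[0,0,0.0003],[0,0,0]],[0.0,[0,0,0.0003],[0,0,0]],[0.0,[0,0,0.0003],[0,0,0]],[0.0,[0,0,0.0003],[0,0,0]],[0.0,[0,0,0.0003],[0,0,0]],[0.0,[0,0,0.0003],[0,0,0]]]}}

```text
time_s: 16.95
eef_pos: [588.8, -221.2, 119.1]
ee_rot: [3.127, 0.297, 0.001]
ft_force: [-1.0, 1.8, 5.4]
gripper_width: 0.168
```

The bolt is resting on the slot floor (5 N). I release it slowly.

>>> {"api": "carry_out", "payload": {"steps": [[0.014,[0,0,0],[0,0,0]],[0.016,[0,0,0],[0,0,0]],[0.018,[0,0,0],[0,0,0]],[0.021,[0,0,0],[0,0,0]],[0.025,[0,0,0],[0,0,0]],[0.03,[0,0,0],[0,0,0]],[0.036,[0,0,0],[0,0,0]],[0.04,[0,0,0],[0,0,0]],[0.04,[0,0,0],[0,0,0]],[0.04,[0,0,0],[0,0,0]]]}}

```text
time_s: 17.95
eef_pos: [588.7, -221.2, 118.7]
ee_rot: [3.127, 0.297, -0.0]
ft_force: [0.3, 0.3, -0.1]
gripper_width: 0.467
```

>>> {"api": "carry_out", "payload": {"steps": [[0.04,[0,0,-0.002],[0,0,0]],[0.04,[0,0,-0.008],[0,0,0]],[0.04,[0,0,-0.018],[0,0,0]],[0.04,[0,0,-0.03],[0,0,0]],[0.04,[0,0,-0.045],[0,0,0]],[0.04,[0,0,-0.06],[0,0,0]],[0.04,[0,0,-0.08],[0,0,0]],[0.04,[0,0,-0.1],[0,0,0]],[0.04,[0,0,-0.115],[0,0,0]],[0.04,[0,0,-0.12],[0,0,0]]]}}

```text
time_s: 18.95
eef_pos: [589.1, -221.3, 241.1]
ee_rot: [3.126, 0.297, 0.004]
ft_force: [-0.5, -0.3, 0.4]
gripper_width: 0.472
```

```bash
python3 - <<'E'
from h import *
from cell import r
st=r.state()
print(st["time_s"],st["eef_pos"],st["gripper_width"]*85.4,st["ft_force"])
for n in("wrist","side"):
    im,d=r.snapshot(n);cv2.imwrite(f"pics/{n}8.png",im)
    p,W=cam(r,n,st);P=cloud(d,p,W);z=P[...,2]
    a=np.radians(11);ux=np.array([np.cos(a),np.sin(a)]);uy=np.array([-ux[1],ux[0]])
    X=(P[...,:2]-[588.7,-221.2])@ux;Y=(P[...,:2]-[588.7,-221.2])@uy
    for zz in range(60,160,15):
        m=(abs(z-zz)<7)&(abs(X)<20)&(abs(Y)<20)
        if m.sum()>8: print(n,zz,m.sum(),np.percentile(X[m],[3,50,97]).round(1),np.percentile(Y[m],[3,50,97]).round(1),z[m].max())
    for q in("link","step_block"):
        for o in r.regions_of(n,q)[:1]:
            m=o["mask"]&(z>(100 if q=="link" else 64));print(q,cv2.minAreaRect(P[m][:,:2].astype(np.float32)))
    for o in r.regions_of(n,"bolt_long")[:4]: print(o["p"],np.round(o["rect"]))
E
```

```text
18.95 [ 589.10338108 -221.32304837  241.11816505] 40.30455147250885 [-0.48698656 -0.28231569  0.40851714]
wrist 60 571 [-19.   12.2  19.3] [-19.   -0.9  19. ] 66.9419153557406
wrist 75 45 [2.2 6.3 7.1] [-6.8  0.1  7.7] 81.1667996199447
wrist 90 51 [1.3 5.8 7.2] [-7.4 -0.8  7.7] 95.99002056788407
wrist 105 69 [1.8 6.  7.1] [-7.   1.   8.1] 111.74665555681645
wrist 120 83 [0.9 6.  7.4] [-7.4  0.2  8. ] 126.99526304054899
wrist 135 76 [2.  6.3 7.3] [-6.8  0.2  7.6] 141.90584206879484
wrist 150 401 [-7.4  0.4  7. ] [-6.6  0.3  7.8] 153.99582618199966
link ((529.3804931640625, -232.2842559814453), (146.72882080078125, 251.49185180664062), 16.180253982543945)
step_block ((634.1558227539062, -211.166259765625), (39.98759078979492, 35.994873046875), 12.354735374450684)
0.57 [284. 196.  23.  47.]
side 60 86 [-18.   -0.9  19.3] [-17.1   5.2  18.7] 66.64121992556534
side 75 31 [-6.9  0.9  8.9] [-0.4  6.   9.9] 81.87559760060685
side 90 27 [-6.6  1.1  9.1] [0.5 7.1 9.2] 96.71658189151935
side 105 31 [-6.3 -0.8  6.8] [ 2.1  5.8 10.9] 111.94176517088943
side 120 28 [-5.7  0.7  7.1] [ 1.5  5.9 10.3] 125.59540109163163
side 135 28 [-5.3  2.3  7.7] [-0.3  4.7  9.4] 141.5632897921405
side 150 39 [-6.8  0.4  7.9] [-6.   3.3  9.6] 155.72024349062224
link ((495.03302001953125, -242.38116455078125), (82.21647644042969, 255.8856964111328), 12.354337692260742)
step_block ((636.1063842773438, -208.1552276611328), (38.825557708740234, 42.591922760009766), 13.1698579788208)
0.85 [209. 293.   9.  48.]
0.64 [206. 235.  16.  48.]
0.63 [288. 121.   6.  48.]
```

View pics/wrist8.png

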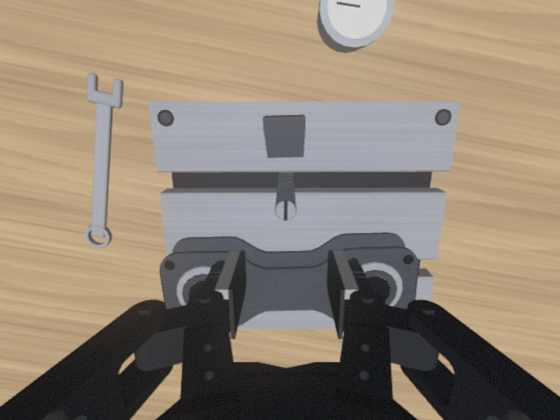

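View pics/side8.png

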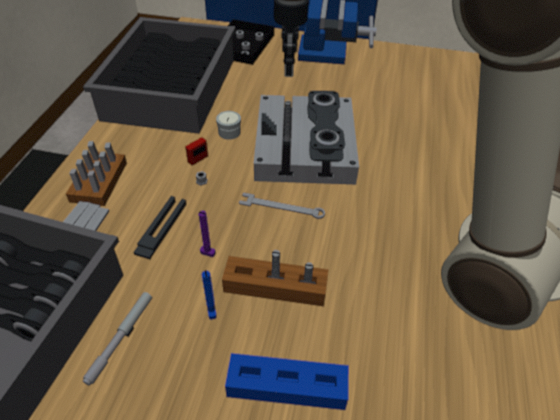

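The bolt stands upright with its notch square across the slot at (285,211). It lies between the step block (col 285) and the middle of the link's waist (col ~286). The other bolts, link and block are unmoved.

```bash
python3 -c "
from cell import r
print(r.sign_off())"
```

```text
the job is handed in; nothing more can be done
None
```

I drew the longest bolt straight up out of the wooden rack and lowered it, head lengthwise, into the open slot opposite the middle of the link's waist. I then gave it a quarter turn, set it on the slot floor and let go. I handed the job in at about 19 s of the 51 s allowed.

**Final checks**
- **Upright:** in the wrist picture the shank's centre line stays at the same place over its whole height, and its top reads about 152–154 mm above the bench.
- **Head:** the notch lies square across the slot, with the jaw angle within about 0.2° of square before letting go.
- **Place:** the bolt is within about 0.3 mm of the slot's centre line. It is about 1 mm from the line through the link's waist and the step block.
- **Contact:** I read about 5 N when the bolt touched the floor, and nothing after release.
- **Other things:** the link and step block measure where they were to within about 2–4 mm, which I put down to measuring noise. The other two bolts are still in the rack.

**What disagreed**
- **Camera offset:** the top and wrist cameras differed by about 2–3 mm, so I placed the bolt by the wrist camera.
- **Wrong shift:** I shifted 1 mm the wrong way before gripping; I saw it in the picture and corrected it before closing.
- **Last wrist reading of the link:** the gripper was covering the link, so this one could not be used. The side camera's reading was good.

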